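# Slide the gland plate over its studs and lock it down

## Robot

A 6-joint arm with a two-finger parallel gripper is mounted at the origin on the work surface; the furniture and walls round the work are solid. World frame = base frame: x ahead of the robot, y to its left, z up, the work surface at z = 0. Lengths are in m, angles in rad, forces in N, time in s.
With the tool pointing down it reaches from about 0.325 to 0.775 m from the base axis. Payload 5.5 kg.
Tool frame: the origin (TCP) lies at the centre of the arm's flange, where the gripper is bolted on; the fingertips stand 173 mm ahead of it and the grasp point (between the pads) lies 155 mm ahead of it (env.tcp_to_grasp is the distance from the TCP to the grasp point, in m); z points along the fingers, y is the line along which they close (so a half turn about z gives the same grasp; the last joint's range is limited). The gripper opens to 85 mm and grips with 20 to 120 N. Pads are 22 mm wide; open, the fingers measure 114 mm over their backs; the gripper's body (76 mm by 85 mm) begins 54 mm behind the grasp point. The pads swing forward as they close: fully open they stand 13 mm farther back than shut.
Start: joints at [1.235, 0.091, 1.231, -0, 1.82, -0.057], TCP at [0.165, 0.577, 0.405] pointing down, gripper open.
Joint ranges: [-2.87, 2.87], [-0.86, 2.18], [0.17, 2.46], [-1.51, 4.65], [0.06, 2.69], [-2.65, 2.65]. Speed limits (rad/s): [2.57, 2.57, 3.01, 3.14, 3.14, 3.14].

## Interface

Orientations are given as a rotation vector (axis times angle).
In Python, from plant import env, vision, ticket gives the robot as it stands. The module is installed in compiled form; this text tells all that it offers.
- The arm moves only by the tool move_arm, never from a script. Its argument "steps" is a list that holds one entry, the list of rows, each a list of 4 numbers: the shift along the world's x, y, z in m, then the turn about the world's z in degrees. In form: [[[x, y, z, roll], ...]]. A call has exactly 8 rows; each row is the pose to reach, as a shift and turn from the pose commanded when the call began; what a row does not reach only later rows make up. A row lasts 1/10 s, in which the tool goes at most 50 mm and 8.59 degrees, less where a joint would pass 70% of its speed; a pose out of reach is approached as far as the arm can. A call with a gripper value outside its range is refused whole. "fingers" is the opening, from 0 (shut) to 1 (fully open), set as the call begins (left out, the last holds). The fingers move at their own pace and stop on an object; the grip force is fixed at half the most. Time passes only in rows, so rows that repeat a pose let the fingers close, or fill a call up. It gives the time, the measured TCP pose, the force, the opening and the grip force at its end, in the units of the state.
- env.get_obs(): the state, without advancing time (a new reading comes with each control period).
- vision.read_camera(name): name is "scene" or "top"; returns the picture (480x640x3 uint8, red, green, blue); there is no depth.
- vision.calibration(name): a dict with "K" (3x3 intrinsics, pixels), "rvec" (rotation vector, rad) and "tvec" (3), from world to camera coordinates, as OpenCV has them. Camera axes: x right, y down, z forward; pixel columns grow to the right and rows downward; lengths in m; the calibration is good to about 2 mm. A picture is of the moment at which its call begins. calibration takes no time and is no camera call.
- ticket.sign_off(): hands the job in; it is judged then, once.
The state is a dict: "t": time; "q": joint angles; "qd": joint speeds; "joint_torque": joint torques, N m; "ee_pos": TCP position; "tool_rot": TCP orientation; "contact_force": force on the tool from outside, world axes, zero at the start; "torque": the same for the moment, N m; "finger_gap": finger opening in m; "gripper_force": force on a finger pad.
Only numpy, scipy, OpenCV 4.12 (cv2) and the standard library are available. Lean on these libraries where they do the work, as an engineer would, in place of code of your own. Each camera call takes 0.05 s, during which the arm holds its last target. There are 200 camera calls.

## Task

The gland plate of the grey gland box is still lying loose on the tips of its four studs, short of its place. Slide it along the rim, away from the near end, until all four holes drop over the studs and it lies flat, fully down on its frame; then slide the red lock all the way to its end stop over the plate's edge, let go, and leave the cable gland, dome nut, red screwdriver and oil bottle where they are.

Things in the scene. Friction and masses are not known exactly. Their poses are not given: they have to be found in the camera images.
- gland_box: Light-grey sheet-steel gland box fixed to the bench, 280 (its x) x 240 (y) x 80 mm high, foot lugs reach 24 mm farther at both ends. Origin: centre of underside, z up. Its x, from near end to far end, is the way the plate slides. On top, upright lips (tops at z 100 mm) form a rim round the plate: inner faces at y -78 and +78, x -126 and +126 mm.
- stud_seat (a point): Mid-rim, x = y = 0, z 83 mm in the box: level of the dark flat stud frame on which the plate finally rests. It has 4 upright studs, 8 mm thick, tapered tips 10 mm above this level, at x +-58, y +-56 mm of the frame's middle. The frame lies parallel to the box, its middle anywhere within 8 mm in x and 4 mm in y of this point: not reported and hidden by the plate, so feel for it.
- gland_plate: Loose silver plate 180 (x) x 140 (y) x 4 mm, 0.6-0.9 kg, origin centre of underside, z up. 4 stud holes 11.5 mm wide at x +-58, y +-56 mm. Starts level on the stud tips (z 93 mm in the box), 12-24 mm short of home on the -x side, up to 3 mm out in y. Home it lies 10 mm lower and moves 2 mm either way at most: pushes meet a firm stop. If it passes home, bring it back.
- entry_hole (a point): Middle of the plate's round cable entry, 50 mm wide, right through, at the plate's upper face. Closed fingertips can hook in it to push or pull the plate, which slides at a few newtons. Below it the box is open (132 x 92 mm within the stud frame) and hollow down to terminal blocks, tops 35 mm above the box's underside.
- lock (a joint): Sliding lock on the box's right (-y) side: steel tongue with red grip. Metres: 0 back, 0.030 at the end stop, tongue then some 16 mm over the plate's edge. Starts at 0-0.004, slides to the box's +y with about 3 N friction and stays put. The tongue's underside is 89.5 mm above the box's (seated plate's top: 87 mm), so it strikes the plate's edge unless the plate is down.
- lock_grip (a point): Middle of the red grip's upper face, 123.5 mm above the box's underside; at x 0, y -104 mm + lock value in the box. The grip is a block 44 mm along the box's x, 18 mm along y, 26 mm high, free above and all round: pinch it across the 18 mm or push its outer (-y) face.
- cable_gland: Bystander: light-grey cable gland with blue insert, 56 x 46 x 40 mm, loose on the bench left of the box; origin centre of its underside.
- dome_nut: Bystander: light-grey hexagonal dome nut, 61 x 69 x 38 mm, loose on the bench left of the box; origin centre of its underside.
- red_screwdriver: Bystander: screwdriver with red handle, 199 mm long along its y, loose on the bench right of the box; origin under its middle.
- oil_bottle: Bystander: white bottle with red spout, 44 mm thick, 139 mm high, standing beyond the box's right far corner; origin centre of its underside.

How it is judged:
On the way, in this order (a step that is already met when the one before it is completed fails the run):
1. the plate has dropped over all four studs and lies flat on the stud frame (z of gland_plate in the frame of gland_box between 0.081 and 0.0845 m and angle between gland_plate's own z axis and vertical below 0.02 rad and x of gland_plate in the frame of gland_box between -0.013 and 0.013 m and y of gland_plate in the frame of gland_box between -0.009 and 0.009 m and angle between the x axis of gland_plate and the x axis of gland_box, either way round below 0.06 rad), for 0.2 s.
2. the lock is at its end stop (value of joint lock above 0.027 m), for 0.2 s.
At the end, for the whole second after the job is handed in: Plate flat (0.02 rad), all four studs through its holes: underside 81 to 84.5 mm above the box's origin, within 13 mm in x, 9 mm in y and 0.06 rad of the box's middle; lock within 3 mm of its end stop; both at rest, nothing held (all of step 1 and value of joint lock above 0.027 m and linear speed of gland_plate below 0.02 m/s and velocity of joint lock between -0.02 and 0.02 m/s); the robot touches nothing.
It fails at once if a bystander (cable gland, dome nut, red screwdriver, oil bottle) is moved more than 30 mm (distance of any of cable_gland, dome_nut, red_screwdriver, oil_bottle from where it was at the start of the episode above 0.03 m).
It fails at once if the oil bottle is tipped over (angle between oil_bottle's own z axis and vertical above 0.5 rad).
It also fails if it takes over 72 s, if anything falls off the work surface, if the arm or the gripper's body presses on something with over 40 N, if the wrist force passes 120 N, or if a joint passes its speed limit or range.

## Working session

There is one attempt and no reset: what is moved stays moved. The work goes in short steps, Python scripts to look and compute and a tool call to move; the robot and the scene stay as the last step left them, time stands still between calls to the robot, and variables do not carry over. Pictures are saved under pics/ and viewed, at most 10 in all, crops included, and the job is handed in when it is done.

Besides the shell and the picture viewer there is one more tool, called after ">>>" as name(argument=value, ...) on one line, values as JSON. move_arm: Moves the arm, as the interface text tells. Its arguments: {"type":"object","properties":{"steps":{"type":"array","items":{"type":"array","items":{"type":"array","items":{"type":"number"}}}},"fingers":{"type":"number"}},"required":["steps"]}

```bash
mkdir -p pics
cat > h.py <<'E'
import numpy as np, cv2
from plant import env, vision, ticket
def cast(name,uv,z):
    c=vision.calibration(name);K=np.array(c["K"],float);R=cv2.Rodrigues(np.array(c["rvec"],float))[0];t=np.array(c["tvec"],float).ravel()
    uv=np.atleast_2d(np.array(uv,float));d=(np.linalg.inv(K)@np.c_[uv,np.ones(len(uv))].T).T@R;o=-R.T@t
    return o+d*((z-o[2])/d[:,2])[:,None]
def proj(name,P):
    c=vision.calibration(name)
    return cv2.projectPoints(np.atleast_2d(np.array(P,float)),np.array(c["rvec"],float),np.array(c["tvec"],float),np.array(c["K"],float),None)[0][:,0]
E
python3 - <<'E'
from h import *
for n in("scene","top"):
    cv2.imwrite(f"pics/{n}0.png",vision.read_camera(n)[:,:,::-1])
    print(n,cast(n,[(320,240)],0.08))
o=env.get_obs();print(o["t"],o["ee_pos"],o["tool_rot"],o["finger_gap"],env.tcp_to_grasp)
E
```

```text
scene [[0.62290149 0.01248503 0.08      ]]
top [[ 0.6114894 -0.0059167  0.08     ]]
0.1 [0.16514091 0.57688207 0.40362931] [-4.36516833e-01 -3.11075877e+00  2.81796440e-03] 0.08536999546848688 0.1547
```

View pics/scene0.png

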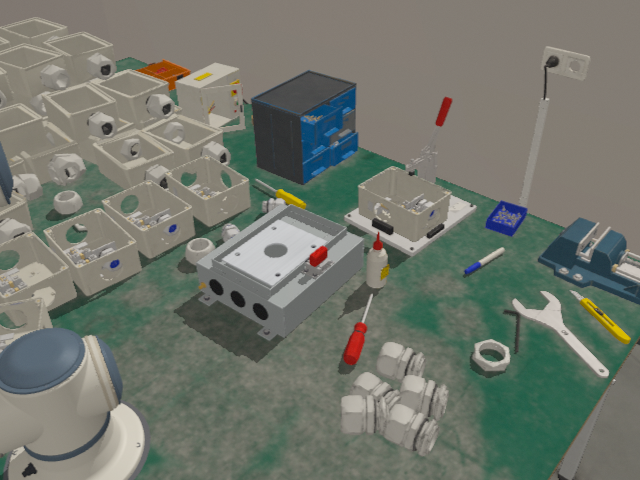

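View pics/top0.png

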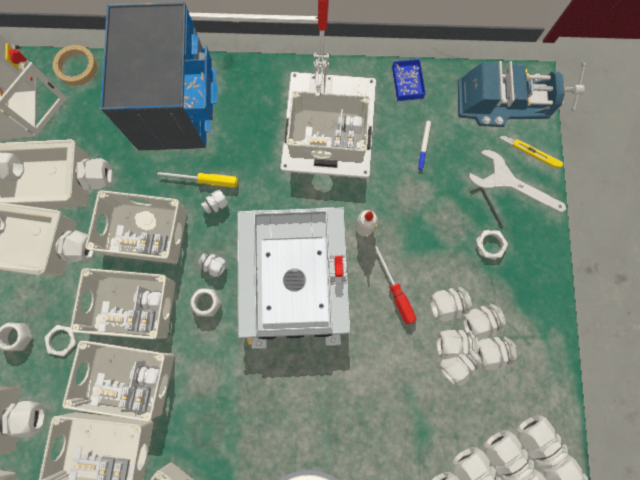

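The scene view shows the box in the middle. In the top view the plate spans about (258–330, 238–328), with its entry hole at (294,280) and the red grip at (339,266). The screwdriver (400,300) and bottle (367,222) are to the right of the box.

Run:
```python
from h import *
im=vision.read_camera("top");cv2.imwrite("pics/c.png",cv2.resize(im[200:350,230:380,::-1],None,fx=4,fy=4,interpolation=cv2.INTER_CUBIC))
g=cv2.cvtColor(im,cv2.COLOR_RGB2GRAY)
# stud holes: dark blobs on the bright plate
roi=np.zeros_like(g);roi[242:322,260:328]=1
m=((g<110)&(roi>0)).astype(np.uint8)
n,l,s,c=cv2.connectedComponentsWithStats(m)
for i in range(1,n):
    if s[i,4]>4: print("dark",s[i],c[i],cast("top",[c[i]],0.097)[0])
hsv=cv2.cvtColor(im,cv2.COLOR_RGB2HSV)
m=(((hsv[...,0]<8)|(hsv[...,0]>172))&(hsv[...,1]>150)).astype(np.uint8);m[:,:325]=0;m[:,352:]=0;m[:250]=0;m[290:]=0
n,l,s,c=cv2.connectedComponentsWithStats(m)
for i in range(1,n): print("red",s[i],c[i],cast("top",[c[i]],0.1235)[0])
```

```text
dark [318 251   3   4   8] [319.  252.5] [ 0.57958987 -0.00465924  0.097     ]
dark [267 253   3   3   7] [267.71428571 254.        ] [0.57275337 0.10706172 0.097     ]
dark [287 272   8   2  14] [290.5 272.5] [0.53356889 0.05559404 0.097     ]
dark [285 276  15   2  23] [292.52173913 276.34782609] [0.52531734 0.05086187 0.097     ]
dark [285 280  17   2  29] [293.44827586 280.4137931 ] [0.51654765 0.0484857  0.097     ]
dark [288 284  15   2  23] [295.60869565 284.34782609] [0.5081779  0.04347663 0.097     ]
dark [292 288   8   2  10] [295.5 288.2] [0.49986196 0.04336401 0.097     ]
dark [320 305   3   2   6] [321.  305.5] [ 0.464592   -0.01250495  0.097     ]
dark [267 307   3   2   6] [268.  307.5] [0.45684252 0.1001729  0.097     ]
red [335 256   8  21 143] [338.33566434 265.88111888] [ 0.54677318 -0.04653642  0.1235    ]
```

View pics/c.png

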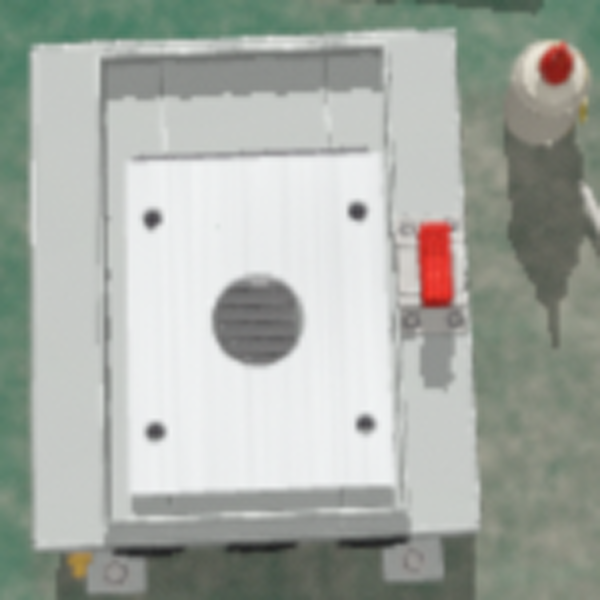

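The crop confirms the plate with its four dark holes, the entry hole at crop pixel (258,319), and the lock at the right with its grip at (436,264). I'll work out the box frame from its corners next.

Run:
```python
from h import *
f=lambda p:(np.array(p,float)+.5)/4-.5+[230,200]
def rep(nm,p,z):
    P=cast("top",f(p),z);print(nm,z,P[:,:2].round(4).tolist(),"len",np.linalg.norm(np.diff(np.r_[P,P[:1]],axis=0),axis=1).round(4),"mid",P.mean(0).round(4))
c=[(33,45),(455,30),(480,528),(37,550)]
rep("box",c,.08);rep("box",c,.1)
rep("plate",[(126,158),(380,151),(393,486),(133,494)],.097)
rep("farlip in",[(104,57),(384,47)],.1)
rep("hole",[(258,319.5)],.097);rep("grip",[(422,224),(449,223),(452,304),(421,304)],.1235)
rep("lugs",[(117,572),(413,559)],0.003)
im=vision.read_camera("scene")
cv2.imwrite("pics/s1.png",cv2.resize(im[195:345,190:390,::-1],None,fx=4,fy=4,interpolation=cv2.INTER_CUBIC))
```

```text
box 0.08 [[0.6732, 0.1819], [0.6895, -0.0565], [0.4123, -0.0755], [0.3933, 0.1608]] len [0.239  0.2779 0.2371 0.2806] mid [0.5421 0.0527 0.08  ]
box 0.1 [[0.6675, 0.1781], [0.6835, -0.0556], [0.4116, -0.0743], [0.3931, 0.1575]] len [0.2343 0.2725 0.2325 0.2752] mid [0.5389 0.0514 0.1   ]
plate 0.097 [[0.6055, 0.1233], [0.6139, -0.016], [0.4321, -0.028], [0.4237, 0.1092]] len [0.1395 0.1821 0.1375 0.1824] mid [0.5188 0.0471 0.097 ]
farlip in 0.1 [[0.6618, 0.1384], [0.6724, -0.0165]] len [0.1552 0.1552] mid [0.6671 0.061  0.1   ]
hole 0.097 [[0.5186, 0.0471]] len [0.] mid [0.5186 0.0471 0.097 ]
grip 0.1235 [[0.5686, -0.0392], [0.5696, -0.0535], [0.5263, -0.056], [0.5258, -0.0397]] len [0.0143 0.0434 0.0163 0.0428] mid [ 0.5476 -0.0471  0.1235]
lugs 0.003 [[0.3835, 0.127], [0.3961, -0.0423]] len [0.1698 0.1698] mid [0.3898 0.0423 0.003 ]
```

View pics/s1.png

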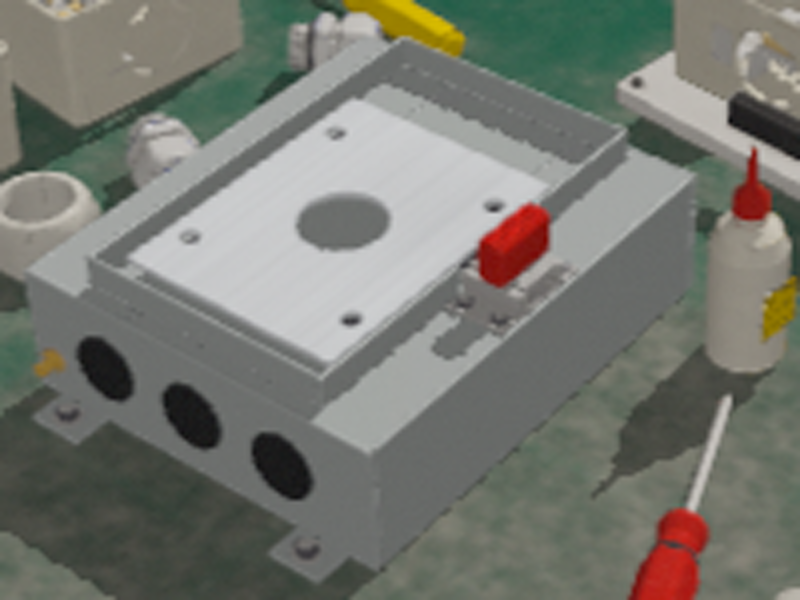

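>>> move_arm(steps=[[[0.026, -0.038, 0, 3], [0.052, -0.077, 0, 6], [0.078, -0.116, 0, 9], [0.104, -0.155, 0, 12], [0.13, -0.194, 0, 15], [0.156, -0.233, 0, 18], [0.182, -0.272, 0, 20], [0.208, -0.311, 0, 20]]], fingers=0)

```text
t: 1.0
ee_pos: [0.3736, 0.2641, 0.4047]
tool_rot: [-0.112, 3.139, 0.0]
contact_force: [1.5, -0.2, 0.3]
finger_gap: -0.0001
gripper_force: 0.0
```

>>> move_arm(steps=[[[0.026, -0.038, 0, 0], [0.052, -0.077, 0, 0], [0.078, -0.116, -0.01, 0], [0.104, -0.155, -0.02, 0], [0.13, -0.194, -0.035, 0], [0.146, -0.219, -0.045, 0], [0.146, -0.219, -0.05, 0], [0.146, -0.219, -0.05, 0]]])

```text
t: 1.8
ee_pos: [0.5191, 0.0465, 0.3533]
tool_rot: [0.108, -3.137, -0.001]
contact_force: [-0.5, 0.6, 0.7]
finger_gap: -0.0003
gripper_force: 0.0
```

>>> move_arm(steps=[[[0, 0.001, -0.03, 0], [0, 0.001, -0.05, 0], [0, 0.001, -0.06, 0], [0, 0.001, -0.07, 0], [0, 0.001, -0.08, 0], [0, 0.001, -0.09, 0], [0, 0.001, -0.1, 0], [0, 0.001, -0.104, 0]]])

```text
t: 2.6
ee_pos: [0.5189, 0.0478, 0.2494]
tool_rot: [0.11, -3.138, -0.0]
contact_force: [0.6, -0.5, -0.5]
finger_gap: -0.0
gripper_force: 0.0
```

>>> move_arm(steps=[[[0.002, 0, 0, 0], [0.004, 0, 0, 0], [0.006, 0, 0, 0], [0.008, 0.001, 0, 0], [0.01, 0.001, 0, 0], [0.012, 0.001, 0, 0], [0.012, 0.001, 0, 0], [0.012, 0.001, 0, 0]]])

```text
t: 3.4
ee_pos: [0.5312, 0.0488, 0.2507]
tool_rot: [0.11, -3.14, 0.0]
contact_force: [-0.8, 0.0, -0.0]
finger_gap: 0.0
gripper_force: 0.2
```

>>> move_arm(steps=[[[0.001, 0, 0, 0], [0.002, 0, 0, 0], [0.003, 0, 0, 0], [0.004, 0, 0, 0], [0.005, 0, 0, 0], [0.006, 0, 0, 0], [0.007, 0, 0, 0], [0.007, 0, 0, 0]]])

```text
t: 4.2
ee_pos: [0.5374, 0.0489, 0.2505]
tool_rot: [0.111, -3.136, -0.0]
contact_force: [-6.8, 0.2, 3.0]
finger_gap: 0.0001
gripper_force: 2.9
```

```bash
cat > pl.py <<'E'
from h import *
def holes(z=.097):
    im=vision.read_camera("top");g=cv2.cvtColor(im,cv2.COLOR_RGB2GRAY)
    roi=np.zeros_like(g);roi[215:322,256:330]=1
    m=((g<130)&(roi>0)).astype(np.uint8);n,l,s,c=cv2.connectedComponentsWithStats(m)
    for i in range(1,n):
        if 3<s[i,4]<25 and s[i,2]<7 and s[i,3]<7: print(s[i],cast("top",[c[i]],z)[0].round(4))
    return im
if __name__=="__main__":
    im=holes();o=env.get_obs();print(o["t"],o["contact_force"].round(1))
E
python3 pl.py
```

```text
[256 267   1   4   4] [0.54   0.1307 0.097 ]
[283 267   3   3   6] [0.5433 0.0705 0.097 ]
[256 279   1   6   6] [0.5117 0.129  0.097 ]
[256 292   1   4   4] [0.4858 0.1275 0.097 ]
[266 303   5   5  19] [0.4622 0.1    0.097 ]
4.25 [-7.1  0.1  2.8]
```

>>> move_arm(steps=[[[0.001, 0, 0, 0], [0.002, 0, 0, 0], [0.003, 0, 0, 0], [0.004, 0, 0, 0], [0.005, 0, 0, 0], [0.005, 0, 0, 0], [0.005, 0, 0, 0], [0.005, 0, 0, 0]]])

```text
t: 5.05
ee_pos: [0.5424, 0.0489, 0.2505]
tool_rot: [0.11, -3.137, -0.0]
contact_force: [-6.4, -0.2, 2.8]
finger_gap: -0.0001
gripper_force: 2.9
```

>>> move_arm(steps=[[[0.001, 0, 0, 0], [0.002, 0, 0, 0], [0.003, 0, 0, 0], [0.004, 0, 0, 0], [0.004, 0, 0, 0], [0.004, 0, 0, 0], [0.004, 0, 0, 0], [0.004, 0, 0, 0]]])

```text
t: 5.85
ee_pos: [0.5464, 0.0489, 0.2505]
tool_rot: [0.111, -3.137, -0.0]
contact_force: [-5.9, -0.9, 3.2]
finger_gap: 0.0002
gripper_force: 2.9
```

>>> move_arm(steps=[[[0.001, 0, 0, 0], [0.002, 0, 0, 0], [0.003, 0, 0, 0], [0.003, 0, 0, 0], [0.003, 0, 0, 0], [0.003, 0, 0, 0], [0.003, 0, 0, 0], [0.003, 0, 0, 0]]])

```text
t: 6.65
ee_pos: [0.5492, 0.049, 0.2503]
tool_rot: [0.111, -3.136, -0.001]
contact_force: [-8.1, 0.1, 3.1]
finger_gap: 0.0
gripper_force: 3.7
```

>>> move_arm(steps=[[[0.001, 0, 0, 0], [0.002, 0, 0, 0], [0.003, 0, 0, 0], [0.003, 0, 0, 0], [0.003, 0, 0, 0], [0.003, 0, 0, 0], [0.003, 0, 0, 0], [0.003, 0, 0, 0]]])

```text
t: 7.45
ee_pos: [0.552, 0.0491, 0.2493]
tool_rot: [0.111, -3.134, -0.001]
contact_force: [-7.6, 1.0, -1.7]
finger_gap: 0.0004
gripper_force: 3.3
```

```bash
cat >> pl.py <<'E'
    import sys
    if len(sys.argv)>1:
        s=vision.read_camera("scene");A=cv2.resize(im[200:350,230:380,::-1],(400,400),interpolation=cv2.INTER_CUBIC);B=cv2.resize(s[195:345,230:380,::-1],(400,400),interpolation=cv2.INTER_CUBIC)
        cv2.imwrite(sys.argv[1],np.hstack([A,B]))
E
python3 pl.py pics/p1.png
```

```text
[283 258   3   2   6] [0.5639 0.0711 0.097 ]
[256 279   1   6   6] [0.5117 0.129  0.097 ]
[256 292   1   4   4] [0.4858 0.1275 0.097 ]
[266 296   5   5  18] [0.4768 0.1007 0.097 ]
7.5 [-7.6  0.6 -0.1]
```

View pics/p1.png

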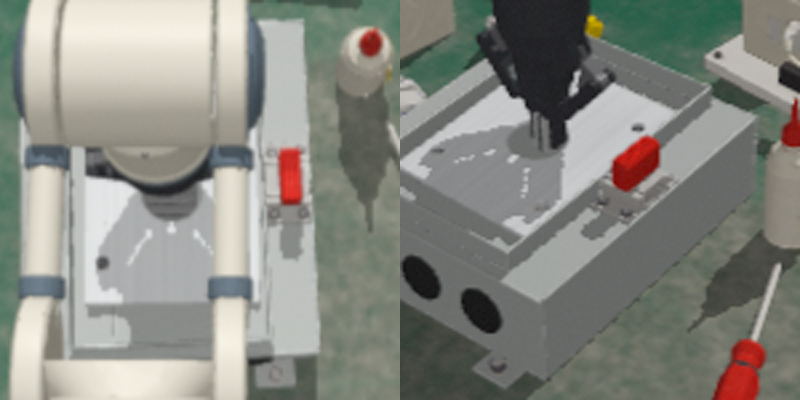

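The arm hides most of the plate. What shows of it still looks up on the stud tips, about 20 mm along, and the near-left hole is at pixel (268,298). I'll keep going in small steps.

>>> move_arm(steps=[[[0.0005, 0, 0, 0], [0.001, 0, 0, 0], [0.0015, 0, 0, 0], [0.002, 0, 0, 0], [0.002, 0, 0, 0], [0.002, 0, 0, 0], [0.002, 0, 0, 0], [0.002, 0, 0, 0]]])

```text
t: 8.35
ee_pos: [0.5531, 0.0492, 0.249]
tool_rot: [0.111, -3.13, -0.001]
contact_force: [-13.5, 1.0, 2.2]
finger_gap: -0.0003
gripper_force: 6.6
```

>>> move_arm(steps=[[[0.0005, 0, 0, 0], [0.001, 0, 0, 0], [0.0015, 0, 0, 0], [0.002, 0, 0, 0], [0.002, 0, 0, 0], [0.002, 0, 0, 0], [0.002, 0, 0, 0], [0.002, 0, 0, 0]]])

```text
t: 9.15
ee_pos: [0.5542, 0.0495, 0.2488]
tool_rot: [0.111, -3.126, -0.002]
contact_force: [-21.3, 1.8, 5.1]
finger_gap: 0.0002
gripper_force: 9.8
```

A firm stop: the force climbs without the plate sliding. I'll back off, rise and check.

>>> move_arm(steps=[[[-0.004, 0, 0, 0], [-0.008, -0.001, 0, 0], [-0.012, -0.001, 0, 0], [-0.014, -0.001, 0.02, 0], [-0.014, -0.001, 0.06, 0], [-0.014, -0.001, 0.1, 0], [-0.05, -0.001, 0.13, 0], [-0.095, -0.001, 0.13, 0]]])

```text
t: 9.95
ee_pos: [0.4622, 0.0477, 0.386]
tool_rot: [-0.109, 3.131, -0.0]
contact_force: [-1.1, 0.9, 0.9]
finger_gap: 0.0
gripper_force: 0.0
```

>>> move_arm(steps=[[[-0.03, 0.045, 0, 0], [-0.05, 0.09, 0, 0], [-0.07, 0.135, 0, 0], [-0.07, 0.18, 0, 0], [-0.07, 0.2, 0, 0], [-0.07, 0.2, 0, 0], [-0.07, 0.2, 0, 0], [-0.07, 0.2, 0, 0]]])

```text
t: 10.75
ee_pos: [0.3924, 0.247, 0.3809]
tool_rot: [-0.108, 3.139, -0.0]
contact_force: [-0.8, -0.2, 1.3]
finger_gap: 0.0002
gripper_force: 0.0
```

```bash
python3 pl.py pics/p2.png
```

```text
[310 215   2   6   8] [0.6584 0.0161 0.097 ]
[318 243   3   3   9] [ 0.5986 -0.0041  0.097 ]
[267 244   3   3   9] [0.5928 0.1075 0.097 ]
[256 279   1   6   6] [0.5117 0.129  0.097 ]
[256 292   1   4   4] [0.4858 0.1275 0.097 ]
[267 297   3   4  11] [0.4757 0.101  0.097 ]
[319 296   3   4   9] [ 0.4812 -0.0096  0.097 ]
10.8 [ 0.1 -0.6  0.3]
```

View pics/p2.png

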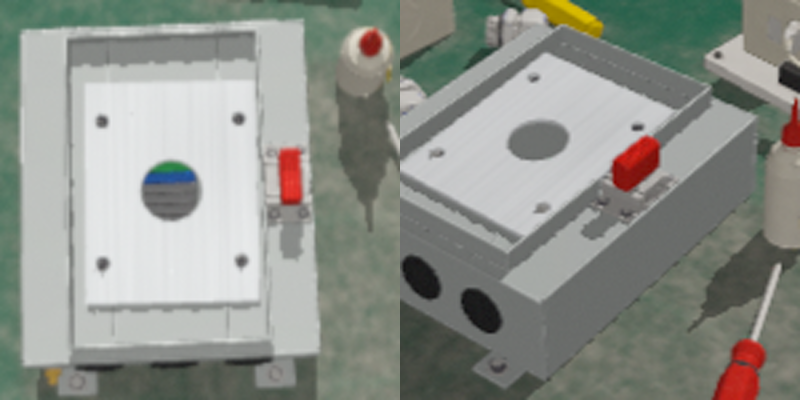

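The arm is clear. All four holes show at top pixels (268,245), (319,244), (268,298) and (320,297). I need the plate's height, so I'll triangulate the holes across both views, before and after.

```bash
cat > tri.py <<'E'
from h import *
def tri(p,q):
    Ps=[]
    for n in("top","scene"):
        c=vision.calibration(n);Ps.append(np.array(c["K"],float)@np.c_[cv2.Rodrigues(np.array(c["rvec"],float))[0],np.array(c["tvec"],float).ravel()])
    X=cv2.triangulatePoints(Ps[0],Ps[1],np.array(p,float),np.array(q,float))[:,0];return X[:3]/X[3]
def dark(im,uv,r=4):
    u,v=np.round(uv).astype(int);w=im[v-r:v+r+1,u-r:u+r+1].astype(float);b=np.median(w);d=np.clip(b-15-w,0,None)
    yy,xx=np.mgrid[v-r:v+r+1,u-r:u+r+1];return np.array([(xx*d).sum(),(yy*d).sum()])/d.sum()
box=np.array([.542,.0527]);th=.067;u=np.array([np.cos(th),np.sin(th)]);v=np.array([-u[1],u[0]])
def measure(top,sc,ctr,z):
    R=[]
    for sx in(-1,1):
        for sy in(-1,1):
            P=np.r_[ctr+.058*sx*u+.056*sy*v,z]
            a=dark(top,proj("top",P)[0]);b=dark(sc,proj("scene",P)[0])
            R.append(tri(a,b));print(sx,sy,a.round(1),b.round(1),R[-1].round(4))
    R=np.array(R);m=R.mean(0);d=m[:2]-box
    print("mean",m.round(4),"in box",(d@u).round(4),(d@v).round(4),"yaw",np.arctan2(*((R[2]+R[3]-R[0]-R[1])[[1,0]])).round(4))
E
python3 - <<'E'
from tri import *
g=lambda f:cv2.imread(f,0)
measure(g("pics/top0.png"),g("pics/scene0.png"),np.array([.5186,.0471]),.097)
t=cv2.cvtColor(vision.read_camera("top"),cv2.COLOR_RGB2GRAY);s=cv2.cvtColor(vision.read_camera("scene"),cv2.COLOR_RGB2GRAY)
measure(t,s,np.array([.5375,.0487]),.094)
E
```

```text
-1 -1 [320.9 305.5] [277.4 274.6] [ 0.4652 -0.0126  0.0952]
-1 1 [268.4 307.5] [236.8 253.5] [0.4572 0.0991 0.0974]
1 -1 [318.9 252.4] [314.2 247.4] [ 0.5823 -0.0057  0.0921]
1 1 [267.6 254.3] [272.6 227. ] [0.5717 0.107  0.0995]
mean [0.5191 0.047  0.0961] in box -0.0232 -0.0042 yaw 0.0638
-1 -1 [320.1 297.5] [282.7 272.7] [ 0.4827 -0.0102  0.0878]
-1 1 [268.1 298.6] [242.  249.9] [0.4751 0.1018 0.0952]
1 -1 [319.  244.1] [319.5 243.9] [ 0.6008 -0.005   0.0904]
1 1 [267.9 245.1] [279.6 223.8] [0.5933 0.1075 0.0962]
mean [0.538  0.0485 0.0924] in box -0.0043 -0.0039 yaw 0.0461
```

Run:
```python
from h import *
t=vision.read_camera("top")[...,::-1];s=vision.read_camera("scene")[...,::-1]
def row(im,L):return np.hstack([cv2.resize(im[v-10:v+11,u-10:u+11],(195,195),interpolation=cv2.INTER_CUBIC) for u,v in L])
cv2.imwrite("pics/h1.png",np.vstack([row(t,[(268,245),(319,244),(268,298),(320,297)]),row(s,[(280,224),(319,244),(242,250),(283,273)])]))
```

```text
(no output)
```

View pics/h1.png

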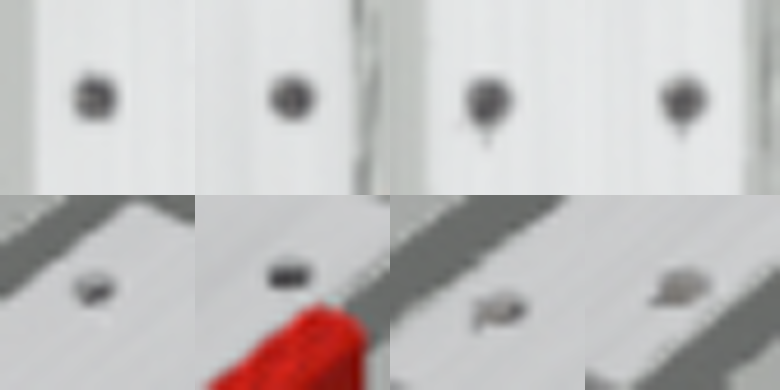

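Top view: the two near studs stick up through their holes with short shadows below them, but the far pair show no stud. So the near end is down and the far end is still up, with the yaw slightly clockwise. I'll go back into the hole and work it in -x and +y.

>>> move_arm(steps=[[[0.03, -0.04, 0, 0], [0.06, -0.08, 0, 0], [0.09, -0.12, 0, 0], [0.12, -0.16, 0, 0], [0.144, -0.198, 0, 0], [0.144, -0.198, -0.03, 0], [0.144, -0.198, -0.07, 0], [0.144, -0.198, -0.1, 0]]])

```text
t: 11.85
ee_pos: [0.536, 0.0489, 0.2783]
tool_rot: [0.108, -3.138, -0.0]
contact_force: [-0.2, -0.3, 0.4]
finger_gap: -0.0001
gripper_force: 0.0
```

>>> move_arm(steps=[[[0, 0, -0.01, 0], [0, 0, -0.02, 0], [0, 0, -0.028, 0], [0, 0.002, -0.028, 0], [0, 0.004, -0.028, 0], [0, 0.006, -0.028, 0], [0, 0.007, -0.028, 0], [0, 0.007, -0.028, 0]]])

```text
t: 12.65
ee_pos: [0.5362, 0.0571, 0.2532]
tool_rot: [-0.111, 3.139, 0.0]
contact_force: [-0.5, -0.1, -0.1]
finger_gap: -0.0
gripper_force: 0.0
```

>>> move_arm(steps=[[[0, 0.001, 0, 0], [0, 0.002, 0, 0], [0, 0.003, 0, 0], [0, 0.003, 0, 0], [0, 0.003, 0, 0], [0, 0.003, 0, 0], [0, 0.003, 0, 0], [0, 0.003, 0, 0]]])

```text
t: 13.45
ee_pos: [0.5361, 0.0596, 0.2527]
tool_rot: [0.11, -3.14, 0.001]
contact_force: [0.3, -3.3, 1.3]
finger_gap: 0.0001
gripper_force: 1.8
```

>>> move_arm(steps=[[[0, 0.001, 0, 0], [0, 0.002, 0, 0], [0, 0.002, 0, 0], [0, 0.002, 0, 0], [0, 0.002, 0, 0], [0, 0.002, 0, 0], [0, 0.002, 0, 0], [0, 0.002, 0, 0]]])

```text
t: 14.25
ee_pos: [0.5361, 0.0619, 0.2527]
tool_rot: [0.11, -3.14, -0.0]
contact_force: [0.5, -0.5, -0.2]
finger_gap: 0.0001
gripper_force: 0.0
```

```bash
cat > hc.py <<'E'
import sys
from h import *
t=vision.read_camera("top")[...,::-1];s=vision.read_camera("scene")[...,::-1]
def row(im,L):return np.hstack([cv2.resize(im[v-10:v+11,u-10:u+11],(195,195),interpolation=cv2.INTER_CUBIC) for u,v in L])
cv2.imwrite(sys.argv[1],np.vstack([row(t,[(268,245),(319,244),(268,298),(320,297)]),row(s,[(280,224),(319,244),(242,250),(283,273)])]))
E
echo
```

```text
(no output)
```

The force dropped to zero, so the plate probably fell. I'll probe further.

>>> move_arm(steps=[[[0, 0.001, 0, 0], [0, 0.002, 0, 0], [0, 0.003, 0, 0], [0, 0.003, 0, 0], [0, 0.003, 0, 0], [0, 0.003, 0, 0], [0, 0.003, 0, 0], [0, 0.003, 0, 0]]])

```text
t: 15.05
ee_pos: [0.5362, 0.0642, 0.2526]
tool_rot: [0.109, -3.14, 0.003]
contact_force: [0.6, -4.7, -1.0]
finger_gap: 0.0
gripper_force: 2.3
```

>>> move_arm(steps=[[[0, 0.001, 0, 0], [0, 0.002, 0, 0], [0, 0.002, 0, 0], [0, 0.002, 0, 0], [0, 0.002, 0, 0], [0, 0.002, 0, 0], [0, 0.002, 0, 0], [0, 0.002, 0, 0]]])

```text
t: 15.85
ee_pos: [0.5362, 0.0657, 0.2526]
tool_rot: [0.109, -3.139, 0.005]
contact_force: [0.0, -6.8, -0.1]
finger_gap: 0.0
gripper_force: 3.4
```

>>> move_arm(steps=[[[0, -0.006, 0, 0], [0, -0.012, 0, 0], [0, -0.016, 0, 0], [0, -0.016, 0.03, 0], [0, -0.016, 0.07, 0], [-0.03, -0.016, 0.11, 0], [-0.08, -0.016, 0.13, 0], [-0.12, 0.015, 0.13, 0]]])

```text
t: 16.65
ee_pos: [0.4179, 0.0784, 0.3865]
tool_rot: [-0.104, 3.134, 0.0]
contact_force: [-0.0, 1.7, 0.8]
finger_gap: 0.0
gripper_force: 0.0
```

>>> move_arm(steps=[[[-0.02, 0.045, 0, 0], [-0.03, 0.09, 0, 0], [-0.03, 0.135, 0, 0], [-0.03, 0.17, 0, 0], [-0.03, 0.17, 0, 0], [-0.03, 0.17, 0, 0], [-0.03, 0.17, 0, 0], [-0.03, 0.17, 0, 0]]])

```text
t: 17.45
ee_pos: [0.3892, 0.2489, 0.3828]
tool_rot: [-0.108, 3.139, 0.0]
contact_force: [0.2, -0.2, 0.4]
finger_gap: 0.0
gripper_force: 0.0
```

```bash
python3 hc.py pics/h2.png
python3 - <<'E'
from tri import *
t=cv2.cvtColor(vision.read_camera("top"),cv2.COLOR_RGB2GRAY);s=cv2.cvtColor(vision.read_camera("scene"),cv2.COLOR_RGB2GRAY)
measure(t,s,np.array([.5375,.0507]),.090)
E
```

```text
-1 -1 [318.8 297.4] [282.1 272.6] [ 0.4832 -0.0076  0.0863]
-1 1 [267.  299.2] [240.9 250.7] [0.4742 0.1044 0.0921]
1 -1 [316.9 245. ] [318.5 246.2] [ 0.6012 -0.0007  0.0816]
1 1 [266.2 246.8] [276.9 225.9] [0.5898 0.1122 0.0901]
mean [0.5371 0.0521 0.0875] in box -0.0049 -0.0003 yaw 0.0626
```

View pics/h2.png

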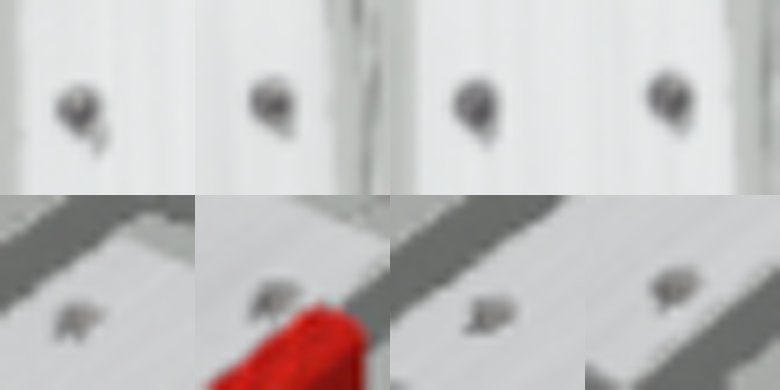

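All four studs now show through with shadows, and the mean hole height is about 87.5 mm against 87 expected. The plate is seated. Now the lock: I'll push the grip's outer face with closed fingers.

>>> move_arm(steps=[[[0.02, -0.04, 0, 0], [0.04, -0.082, 0, 0], [0.06, -0.125, 0, 0], [0.08, -0.167, 0, 0], [0.1, -0.21, 0, 0], [0.12, -0.25, 0, 0], [0.14, -0.293, 0, 0], [0.161, -0.334, 0, 0]]])

```text
t: 18.45
ee_pos: [0.5502, -0.0866, 0.3828]
tool_rot: [-0.109, 3.139, -0.0]
contact_force: [0.2, 0.3, 0.2]
finger_gap: 0.0001
gripper_force: 0.0
```

>>> move_arm(steps=[[[0, 0, -0.02, 0], [0, 0, -0.05, 0], [0, 0, -0.075, 0], [0, 0, -0.09, 0], [0, 0, -0.1, 0], [0, 0, -0.103, 0], [0, 0, -0.103, 0], [0, 0, -0.103, 0]]])

```text
t: 19.25
ee_pos: [0.5503, -0.0841, 0.2811]
tool_rot: [-0.111, 3.137, -0.001]
contact_force: [-0.3, 0.4, 0.6]
finger_gap: -0.0002
gripper_force: 0.0
```

>>> move_arm(steps=[[[0, 0.004, 0, 0], [0, 0.008, 0, 0], [-0.001, 0.012, 0, 0], [-0.001, 0.016, 0, 0], [-0.001, 0.02, 0, 0], [-0.001, 0.024, 0, 0], [-0.002, 0.026, 0, 0], [-0.002, 0.026, 0, 0]]])

```text
t: 20.05
ee_pos: [0.5482, -0.0578, 0.2798]
tool_rot: [-0.111, 3.138, 0.0]
contact_force: [-0.3, -1.2, 1.3]
finger_gap: 0.0
gripper_force: 0.7
```

>>> move_arm(steps=[[[0, 0.002, 0, 0], [0, 0.004, 0, 0], [0, 0.006, 0, 0], [-0.001, 0.008, 0, 0], [-0.001, 0.01, 0, 0], [-0.001, 0.011, 0, 0], [-0.001, 0.011, 0, 0], [-0.001, 0.011, 0, 0]]])

```text
t: 20.85
ee_pos: [0.5469, -0.047, 0.2795]
tool_rot: [0.111, -3.139, -0.001]
contact_force: [1.1, -1.2, 1.5]
finger_gap: -0.0002
gripper_force: 0.8
```

>>> move_arm(steps=[[[0, 0.001, 0, 0], [0, 0.002, 0, 0], [0, 0.003, 0, 0], [0, 0.004, 0, 0], [0, 0.005, 0, 0], [0, 0.006, 0, 0], [0, 0.006, 0, 0], [0, 0.006, 0, 0]]])

```text
t: 21.65
ee_pos: [0.5468, -0.0429, 0.2795]
tool_rot: [0.107, -3.139, 0.007]
contact_force: [-0.8, -11.6, 1.8]
finger_gap: 0.0
gripper_force: 5.7
```

>>> move_arm(steps=[[[0, 0.001, 0, 0], [0, 0.002, 0, 0], [0, 0.003, 0, 0], [0, 0.003, 0, 0], [0, 0.003, 0, 0], [0, 0.003, 0, 0], [0, 0.003, 0, 0], [0, 0.003, 0, 0]]])

```text
t: 22.45
ee_pos: [0.5467, -0.0418, 0.2796]
tool_rot: [0.104, -3.139, 0.015]
contact_force: [-1.2, -20.7, 0.8]
finger_gap: -0.0002
gripper_force: 10.2
```

The stop came at y ≈ -0.043, where I predicted the end stop (-0.0445). I'll retreat and verify.

>>> move_arm(steps=[[[0, -0.01, 0, 0], [0.001, -0.02, 0, 0], [0.001, -0.025, 0, 0], [0.001, -0.025, 0.04, 0], [0.001, -0.025, 0.08, 0], [0, -0.02, 0.11, 0], [-0.04, -0.02, 0.11, 0], [-0.085, 0, 0.11, 0]]])

```text
t: 23.25
ee_pos: [0.462, -0.0388, 0.3899]
tool_rot: [-0.109, 3.14, 0.0]
contact_force: [-1.0, 0.7, 0.9]
finger_gap: 0.0002
gripper_force: 0.0
```

>>> move_arm(steps=[[[-0.03, 0.03, 0, 0], [-0.05, 0.075, 0, 0], [-0.07, 0.12, 0, 0], [-0.07, 0.17, 0, 0], [-0.07, 0.22, 0, 0], [-0.07, 0.265, 0, 0], [-0.07, 0.31, 0, 0], [-0.07, 0.31, 0, 0]]])

```text
t: 24.05
ee_pos: [0.3909, 0.2763, 0.3884]
tool_rot: [0.121, -3.136, -0.002]
contact_force: [-0.8, -0.4, -0.2]
finger_gap: -0.0001
gripper_force: 0.0
```

```bash
python3 pl.py pics/p3.png
python3 - <<'E'
from tri import *
im=vision.read_camera("top");t=cv2.cvtColor(im,cv2.COLOR_RGB2GRAY);s=cv2.cvtColor(vision.read_camera("scene"),cv2.COLOR_RGB2GRAY)
measure(t,s,np.array([.5371,.0521]),.088)
hsv=cv2.cvtColor(im,cv2.COLOR_RGB2HSV)
m=(((hsv[...,0]<8)|(hsv[...,0]>172))&(hsv[...,1]>150)).astype(np.uint8);m[:,:305]=0;m[:,352:]=0;m[:250]=0;m[290:]=0
c=np.argwhere(m).mean(0)[::-1];print("grip",cast("top",[c],.1235)[0].round(4),"was .5468 -.0465")
E
```

```text
[310 215   2   6   7] [0.659  0.0159 0.097 ]
[270 218   1   6   6] [0.6484 0.1061 0.097 ]
[316 244   3   3   8] [5.965e-01 5.000e-04 9.700e-02]
[265 246   3   3   5] [0.5882 0.1112 0.097 ]
[256 279   1   6   6] [0.5117 0.129  0.097 ]
[256 292   1   4   4] [0.4858 0.1275 0.097 ]
[317 296   4   4   9] [ 0.4816 -0.007   0.097 ]
[266 298   3   4  10] [0.4744 0.1033 0.097 ]
24.1 [-1.5 -0.5  1.1]
-1 -1 [318.8 297.4] [282.1 272.7] [ 0.4833 -0.0076  0.0861]
-1 1 [267.  299.2] [241.4 251.8] [0.4749 0.1045 0.0888]
1 -1 [316.9 245. ] [314.6 245.6] [0.5965 0.0024 0.0853]
1 1 [266.2 246.8] [276.9 226. ] [0.5898 0.1122 0.0901]
mean [0.5361 0.0529 0.0876] in box -0.0059 0.0006 yaw 0.0776
grip [ 0.5449 -0.0205  0.1235] was .5468 -.0465
```

View pics/p3.png

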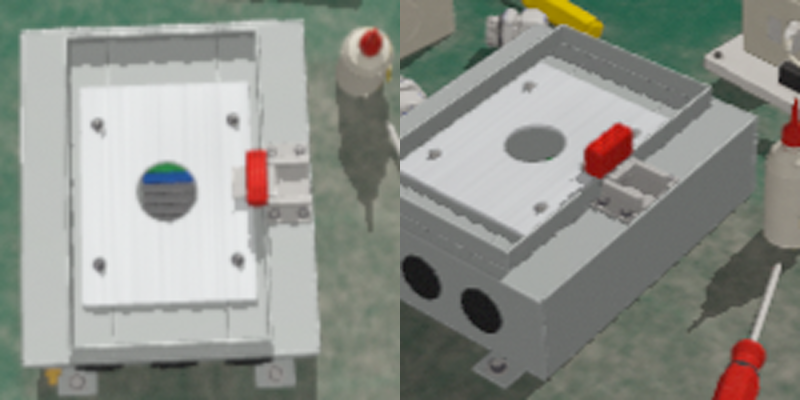

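The plate is down with all four studs through, and the tongue lies over its edge at top pixel (322,269). The grip moved 26 mm to the end stop, and the bottle and screwdriver haven't moved.

```bash
python3 -c "
from plant import ticket;print(ticket.sign_off())"
```

```text
the job is handed in; nothing more can be done
None
```

The gland plate lies flat over its four studs, the lock is at its end stop over the plate's edge, nothing is held, and the job is handed in (no verdict was returned).

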